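# Load the square tray into the tray sealer's matching die

### The arm

A 6-joint arm with a two-finger parallel gripper is mounted at the origin on the work surface. World frame = base frame: x ahead of the robot, y to its left, z up, the work surface at z = 0. Lengths are in m, angles in rad, forces in N, time in s.
With the tool pointing down it reaches from about 0.225 to 0.875 m from the base axis. Payload 3.4 kg.
Tool frame: the origin (TCP) lies between the finger pads; the fingertips stand 11 mm ahead of it and the grasp point (between the pads) lies 8 mm behind it; z points along the fingers, y is the line along which they close (so a half turn about z gives the same grasp; the last joint's range is limited). The gripper opens to 85 mm and grips with 20 to 120 N. Pads are 22 mm wide; open, the fingers measure 114 mm over their backs; the gripper's body (76 mm by 85 mm) begins 54 mm behind the grasp point. The pads swing forward as they close: fully open they stand 13 mm farther back than shut.
Start: joints at [1.14, 0.276, 1.505, -0, 1.361, -0.121], TCP at [0.175, 0.548, 0.242] pointing down, gripper open.
Joint ranges: [-2.89, 2.89], [-0.75, 2.08], [0.22, 2.7], [-1.18, 4.32], [0.11, 2.71], [-2.7, 2.7]. Speed limits (rad/s): [2.57, 2.57, 3.14, 3.14, 3.14, 3.14].

### API

Orientations are given as a unit quaternion [w, x, y, z].
In Python, from rig import sensors, eyes, manip gives the robot as it stands.
- The arm moves only by the tool drive_tool, never from a script. Its argument "deltas" is a list of rows, each an object with "linear": the shift along the world's x, y, z in mm, a list of three; "twist": the turn about the world's z in degrees; "claw": the opening, from 0 (shut) to 1 (fully open). In form: [{"linear": [tx, ty, tz], "twist": twist, "claw": claw}, ...]. A call has 1 to 12 rows; each row is the pose to reach, as a shift and turn from the pose commanded when the call began; what a row does not reach only later rows make up. A row lasts 1/12 s, in which the tool goes at most 41.7 mm and 7.16 degrees, less where a joint would pass 70% of its speed; a pose out of reach is approached as far as the arm can. A call with a gripper value outside its range is refused whole. The fingers move at their own pace and stop on an object; "squeeze" is the grip in N (left out, the last holds). Time passes only in rows, so rows that repeat a pose let the fingers close. It gives the time, the measured TCP pose, the force, the opening and the grip force at its end, in the units of the state.
- sensors.get_state(): the state, without advancing time (a new reading comes with each control period).
- eyes.get_image(name): name is "scene" or "top"; returns the picture (420x560x3 uint8, red, green, blue); there is no depth.
- eyes.camera_model(name): a dict with "intrinsics" (3x3 intrinsics, pixels), "dist" ([k1, k2, p1, p2, k3] as OpenCV has them; the pictures are not rectified), "R" (3x3) and "t" (3): a world point X has camera coordinates R X + t. Camera axes: x right, y down, z forward; pixel columns grow to the right and rows downward; lengths in m; the calibration is good to about 2 mm. A picture is of the moment at which its call begins. camera_model takes no time and is no camera call.
- manip.sign_off(): hands the job in; it is judged then, once.
The state is a dict: "clock": time; "qpos": joint angles; "qd": joint speeds; "effort": joint torques, N m; "position": TCP position; "ee_rot": TCP orientation; "contact_force": force on the tool from outside, world axes, zero at the start; "moment": the same for the moment, N m; "width": finger opening in m; "gripper_force": force on a finger pad.
Only numpy, scipy, OpenCV 4.12 (cv2) and the standard library are available. Lean on these libraries where they do the work, as an engineer would, in place of code of your own. Each camera call takes 0.05 s, during which the arm holds its last target. There are 200 camera calls.

### The job

Load the tray sealer: pick up the empty square tray and set it in the square die's cavity, lowered in rather than dropped, so that it lies flat on the cavity floor, open side up, and let go. Leave the round tub where it stands.

Things in the scene. Friction and masses are not known exactly. Their poses are not given: they have to be found in the camera images.
- square_tray: The empty square tray: white plastic, open on top, 60 x 60 mm outside and 35 mm tall, walls 3 mm, about 40 g. Origin at its centre, half-way up (17.5 mm above its underside); x and y run along its sides, z up. It stands on the table, open side up, nearer to the robot than the dies.
- square_cavity (a point): Cavity of the square die: a fixed bare aluminium block, 120 x 120 mm and 30 mm tall, with a square pocket 80 x 80 mm, 10 mm deep, in the middle of its top, its floor lined with thin black rubber. The point is the centre of the pocket's floor (20 mm above the table, 10 mm below the block's top); x and y run along the pocket's sides, z up. The tray has 10 mm of play on each side and, seated, stands 25 mm proud of the block's top.
- round_tub: The round tub, a bystander to leave alone: white plastic, open on top, 60 mm in diameter, 35 mm tall. Origin at its centre, half-way up. It stands on the table beside the square tray, on either hand.
- round_cavity (a point): Cavity of the other die, not to be used: a like block (120 x 120 x 30 mm) with a round pocket 74 mm in diameter, 10 mm deep, lined alike. The point is the centre of the pocket's floor. The two dies stand side by side in either order. Further out to the sides, centres 190 mm or more beyond the centres of trays and dies, stand a bottle and a steel knob weight on the left and a steel scoop on the right.
Things that resemble listed ones, but are neither listed nor needed, are in the scene too. What is shaped like the square_tray but green or turquoise is not meant. Leave any brown or yellow look-alike of the part that bears square_cavity alone.

How it is judged:
On the way:
1. the tray, still held, is lowered into the square cavity (its underside within 7 mm of the floor) (z of square_tray in the frame of square_cavity below 0.0245 m and x of square_tray in the frame of square_cavity between -0.013 and 0.013 m and y of square_tray in the frame of square_cavity between -0.013 and 0.013 m and contact force between square_tray and the fingers above 0.3 N), for 0.05 s.
At the end, for the whole second after the job is handed in: The square tray rests in the square cavity: centre within 13 mm of the cavity's centre along each side, its underside within 3 mm of the cavity floor, upright within 0.1 rad, at rest; the round tub is within 30 mm of where it stood (x of square_tray in the frame of square_cavity between -0.013 and 0.013 m and y of square_tray in the frame of square_cavity between -0.013 and 0.013 m and z of square_tray in the frame of square_cavity between 0.0145 and 0.0205 m and angle between square_tray's own z axis and vertical below 0.1 rad and linear speed of square_tray below 0.02 m/s and distance of round_tub from where it was at the start of the episode below 0.03 m); the robot touches nothing.
It fails at once if the round tub is moved more than 30 mm (distance of round_tub from where it was at the start of the episode above 0.03 m).
It also fails if it takes over 35 s, if anything falls off the work surface, if the arm or the gripper's body presses on something with over 40 N, if the wrist force passes 120 N, or if a joint passes its speed limit or range.

## Working session

There is one attempt and no reset: what is moved stays moved. The work goes in short steps, Python scripts to look and compute and a tool call to move; the robot and the scene stay as the last step left them, time stands still between calls to the robot, and variables do not carry over. Pictures are saved under pics/ and viewed, at most 10 in all, crops included, and the job is handed in when it is done.

Besides the shell and the picture viewer there is one more tool, called by a JSON object that holds its "api" and its "payload", one argument or row to a line. drive_tool: Moves the arm, as the interface text tells. Its arguments: {"type":"object","properties":{"deltas":{"type":"array","items":{"type":"object","properties":{"linear":{"type":"array","items":{"type":"number"}},"twist":{"type":"number"},"claw":{"type":"number"}}}},"squeeze":{"type":"number"}},"required":["deltas"]}

```bash
mkdir -p pics
python3 - <<'E'
from rig import sensors, eyes, manip
import cv2,numpy as np
for n in("top","scene"):
    im=eyes.get_image(n); cv2.imwrite(f"pics/{n}0.png",im[:,:,::-1]); m=eyes.camera_model(n)
    print(n,np.round(m["intrinsics"],1).tolist(),m["dist"],np.round(-np.array(m["R"]).T@m["t"],3),np.round(m["R"],2).tolist())
print(sensors.get_state())
E
```

```text
top [[401.1, 0.0, 282.0], [0.0, 401.1, 214.1], [0.0, 0.0, 1.0]] [-0.08057203  0.          0.          0.          0.        ] [ 0.275 -0.03   0.964] [[-0.0, -1.0, -0.0], [-0.98, 0.0, -0.21], [0.21, 0.0, -0.98]]
scene [[498.8, 0.0, 276.1], [0.0, 498.8, 207.6], [0.0, 0.0, 1.0]] [0.01043735 0.         0.         0.         0.        ] [0.91  0.171 0.729] [[-0.45, 0.89, -0.0], [0.71, 0.35, -0.61], [-0.55, -0.28, -0.79]]
{'clock': 0.1, 'qpos': array([ 1.13999222e+00,  2.76532811e-01,  1.50602655e+00, -1.22668324e-06,
        1.36072807e+00, -1.21001242e-01]), 'qd': array([-4.51616050e-04, -9.10367701e-04, -3.00706551e-03,  9.73324263e-05,
        4.76361335e-04,  1.38443006e-03]), 'effort': array([ 2.12064333e-03, -4.17702484e+01, -2.46403885e+01, -7.76730053e-05,
        5.83109184e-03, -5.84067919e-06]), 'position': array([0.17510842, 0.54719233, 0.24151763]), 'ee_rot': array([-2.30264564e-04,  1.54282530e-01,  9.88026408e-01, -8.15502674e-04]), 'contact_force': array([ 0.34035212, -0.15318472, -0.24632218]), 'moment': array([-0.033865  , -0.01488656, -0.00226606]), 'gripper_force': 0.0, 'width': 0.08531296380590768}
```

View pics/top0.png

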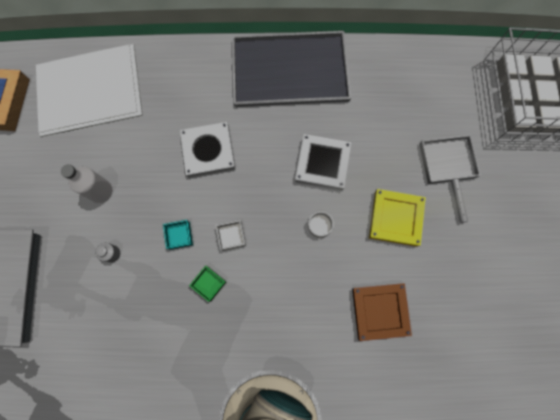

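View pics/scene0.png

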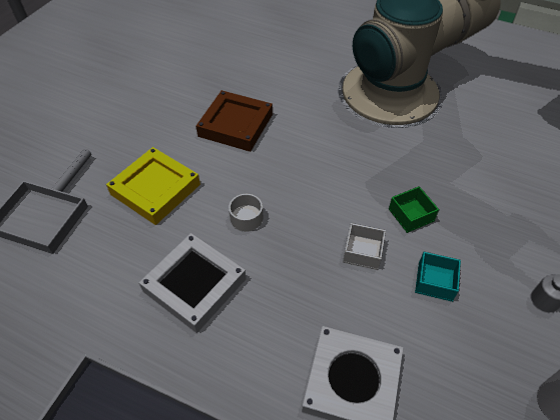

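Top view candidates: white square tray (231,237), turquoise (178,235) and green (208,284) look-alikes. Aluminium square-pocket die (324,161), against yellow (398,217), brown (382,312) and the round-pocket die (207,149). The white tray and the aluminium die with the square black pocket fit the description. I'll measure both and confirm them in a crop.

```bash
cat > h.py <<'E'
from rig import sensors, eyes, manip
import cv2,numpy as np
def ray(n,px,z):
    m=eyes.camera_model(n);R=np.array(m["R"]);C=-R.T@np.array(m["t"])
    u=cv2.undistortPoints(np.float64(px).reshape(-1,1,2),np.array(m["intrinsics"]),np.array(m["dist"])).reshape(-1,2)
    d=np.c_[u,np.ones(len(u))]@R
    return C+d*((z-C[2])/d[:,2])[:,None]
def blob(mask,seed):
    cs,_=cv2.findContours(mask.astype(np.uint8),cv2.RETR_EXTERNAL,cv2.CHAIN_APPROX_NONE)
    return min((c for c in cs if cv2.contourArea(c)>60),key=lambda c:np.linalg.norm(c.mean(0)[0]-seed)).reshape(-1,2)
def rect(n,c,z):
    P=ray(n,c,z)[:,:2]; r=cv2.minAreaRect(np.float32(P*1000)); return np.round(np.r_[r[0],r[1],r[2]],1)
E
python3 - <<'E'
from h import *
T={"top":((231,237),(324,161),(320,225),(207,149)),"scene":((365,245),(194,280),(246,212),(353,377))}
vis=[]
for n in T:
    im=cv2.imread(f"pics/{n}0.png"); g=im.min(2); hsv=cv2.cvtColor(im,cv2.COLOR_BGR2HSV)
    t,d,r,rd=T[n]
    for th in(135,150,165):
        print(n,th,"tray z35",rect(n,blob(g>th,t),.035),"die z30",rect(n,blob(g>th,d),.03),"tub",rect(n,blob(g>th,r),.035))
    k=im.max(2)<60
    print(n,"pocket z20",rect(n,blob(k,d),.02),"z30",rect(n,blob(k,d),.03))
    x0,y0=(150,110) if n=="top" else (140,190)
    vis.append(cv2.resize(im[y0:y0+200,x0:x0+270],None,fx=2.9,fy=1.5*1 if 0 else 2.9)[:, :783])
cv2.imwrite("pics/crop.png",vis[0])
E
```

```text
top 135 tray z35 [ 482.2   12.   969.5 1494.6    0. ] die z30 [ 483.3   12.2  974.7 1502.6    0. ] tub [ 482.2   12.   969.5 1494.6    0. ]
top 150 tray z35 [421.5  92.7  43.7  43.1  12.7] die z30 [ 613.  -132.2  119.9  118.8   79.6] tub [ 445.7 -114.7   44.4   37.3   25. ]
top 165 tray z35 [422.2  93.4  38.9  38.4  13.1] die z30 [ 612.8 -131.5  115.1  114.5   79.3] tub [ 446.3 -114.8   35.1   33.5   89.9]
top pocket z20 [ 614.9 -132.    72.6   72.3   79.5] z30 [ 611.3 -130.9   71.9   71.6   79.5]
scene 135 tray z35 [439.7  96.9  34.   55.8  12.2] die z30 [ 611.8 -131.1  119.7  119.5   79.3] tub [ 453.8 -119.9   55.7   58.6   26.4]
scene 150 tray z35 [440.3  94.5  33.3  50.8  12.2] die z30 [ 653.1 -138.5  117.3   35.3   80.2] tub [ 465.9 -109.6   29.4   35.8   79.6]Traceback (most recent call last):
  File "<stdin>", line 8, in <module>
  File "h.py", line 10, in blob
    return min((c for c in cs if cv2.contourArea(c)>60),key=lambda c:np.linalg.norm(c.mean(0)[0]-seed)).reshape(-1,2)
           ~~~^^^^^^^^^^^^^^^^^^^^^^^^^^^^^^^^^^^^^^^^^^^^^^^^^^^^^^^^^^^^^^^^^^^^^^^^^^^^^^^^^^^^^^^^^
ValueError: min() iterable argument is empty
```

Run:
```python
from h import *
a=cv2.imread("pics/top0.png")[195:285,150:250]; b=cv2.imread("pics/scene0.png")[205:295,315:415]
c=cv2.imread("pics/top0.png")[115:205,275:375]
cv2.imwrite("pics/crop.png",np.hstack([cv2.resize(x,None,fx=2.6,fy=2.6,interpolation=cv2.INTER_CUBIC) for x in(a,b,c)]))
im=cv2.imread("pics/top0.png").min(2); 
print(im[237,205:260].tolist()); print(im[210:262,231].tolist())
s=cv2.imread("pics/scene0.png").min(2)
print(s[245,335:395].tolist()); print(s[215:275,365].tolist())
for th in (145,155): print(rect("top",blob(im>th,(231,237)),.003))
```

```text
[135, 136, 136, 136, 136, 137, 136, 136, 136, 132, 122, 113, 119, 121, 113, 131, 159, 171, 172, 173, 172, 172, 172, 172, 173, 173, 172, 171, 172, 172, 171, 172, 171, 168, 155, 140, 132, 135, 129, 118, 120, 129, 134, 135, 137, 136, 136, 135, 136, 136, 136, 135, 136, 136, 136]
[137, 136, 136, 136, 138, 139, 139, 137, 136, 136, 138, 139, 127, 98, 85, 105, 130, 152, 167, 172, 173, 173, 173, 173, 172, 173, 173, 172, 172, 172, 172, 172, 172, 171, 169, 162, 145, 116, 91, 90, 108, 126, 136, 139, 138, 138, 138, 137, 138, 139, 139, 137]
[113, 113, 114, 116, 116, 114, 113, 109, 103, 102, 103, 131, 150, 108, 102, 102, 101, 98, 125, 161, 158, 158, 159, 157, 158, 158, 158, 158, 158, 159, 158, 158, 159, 159, 158, 158, 159, 158, 158, 158, 159, 158, 150, 153, 140, 80, 91, 158, 110, 64, 68, 68, 84, 116, 118, 116, 115, 116, 116, 117]
[120, 117, 118, 117, 117, 117, 117, 116, 114, 117, 99, 162, 86, 66, 65, 68, 68, 68, 67, 66, 66, 65, 76, 140, 153, 152, 151, 157, 160, 158, 158, 159, 158, 158, 159, 158, 159, 158, 159, 152, 165, 77, 65, 62, 67, 67, 68, 67, 66, 65, 63, 86, 92, 102, 107, 108, 107, 108, 113, 117]
[426.8  96.9  46.5  45.6  12.3]
[426.5  97.4  44.1  42.7  12.3]
```

View pics/crop.png

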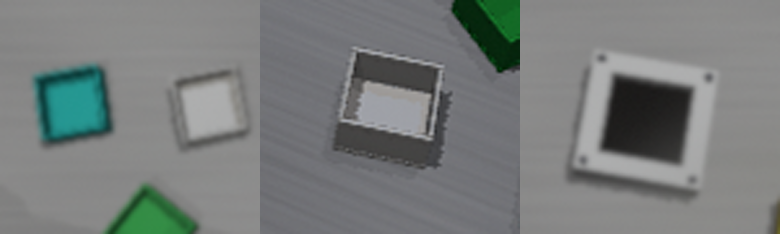

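The crop shows the white open tray (scene rim corners around (350,223), (385,231), (381,258), (346,252)) and the aluminium die with its square black pocket, so both are confirmed.

Run:
```python
from h import *
P=ray("scene",[(350.4,223.3),(385.4,230.6),(381.5,257.9),(345.8,252.1)],.035)[:,:2]*1000
print(P.round(1),P.mean(0),[(np.linalg.norm(P[i]-P[i-1]).round(1)) for i in range(4)],cv2.minAreaRect(np.float32(P)))
s=cv2.imread("pics/scene0.png"); 
im=cv2.imread("pics/top0.png").min(2)
# top: dark walls+floor outline = everything differing from table
t=cv2.imread("pics/top0.png"); m=(abs(im.astype(int)-136)>9).astype(np.uint8); m=cv2.morphologyEx(m,cv2.MORPH_CLOSE,np.ones((5,5)))
print(rect("top",blob(m,(231,237)),.035))
k=s.max(2)<60; print("scene pocket", (s[280,160:230].max(1)).tolist())
q=sensors.get_state(); w,x,y,z=q["ee_rot"]
from scipy.spatial.transform import Rotation as Ro
R=Ro.from_quat([x,y,z,w]).as_matrix(); print("tool y angle",np.degrees(np.arctan2(R[1,1],R[0,1])),q["position"])
```

```text
[[406.2  59.1]
 [394.1 117.7]
 [448.6 129.8]
 [464.   73.7]] [428.21957785  95.07626331] [np.float64(59.7), np.float64(59.8), np.float64(55.8), np.float64(58.2)] ((427.81475830078125, 95.38908386230469), (59.691768646240234, 59.79471206665039), 14.112406730651855)
[422.2  93.1  70.5  72.6  11.1]
scene pocket [50, 37, 14, 14, 16, 16, 16, 17, 16, 15, 14, 16, 17, 15, 15, 14, 17, 17, 15, 15, 16, 16, 14, 16, 15, 16, 15, 15, 15, 16, 16, 16, 16, 16, 17, 15, 15, 15, 16, 15, 15, 16, 14, 14, 15, 16, 16, 17, 16, 16, 16, 17, 15, 15, 17, 15, 16, 14, 9, 34, 110, 159, 155, 152, 152, 154, 153, 154, 154, 154]
tool y angle 72.2496279502745 [0.17510842 0.54719233 0.24151763]
```

{"api": "drive_tool", "payload": {
  "deltas": [
    {"linear":[252,-451,-120],"twist":30,"claw":1},
    {"linear":[252,-451,-120],"twist":30,"claw":1},
    {"linear":[252,-451,-120],"twist":30,"claw":1},
    {"linear":[252,-451,-120],"twist":30,"claw":1},
    {"linear":[252,-451,-120],"twist":30,"claw":1},
    {"linear":[252,-451,-120],"twist":30,"claw":1},
    {"linear":[252,-451,-120],"twist":30,"claw":1},
    {"linear":[252,-451,-120],"twist":30,"claw":1},
    {"linear":[252,-451,-120],"twist":30,"claw":1},
    {"linear":[252,-451,-120],"twist":30,"claw":1},
    {"linear":[252,-451,-120],"twist":30,"claw":1},
    {"linear":[252,-451,-120],"twist":30,"claw":1}
  ]
}}

```text
clock: 1.1
position: [0.4092, 0.1278, 0.1307]
ee_rot: [0.0, -0.107, 0.994, 0.0]
contact_force: [0.8, -0.0, -0.3]
width: 0.0852
gripper_force: 0.0
```

{"api": "drive_tool", "payload": {
  "deltas": [
    {"linear":[0,0,0],"twist":0,"claw":1},
    {"linear":[0,0,0],"twist":0,"claw":1},
    {"linear":[0,0,0],"twist":0,"claw":1}
  ]
}}

```text
clock: 1.35
position: [0.4084, 0.1297, 0.1309]
ee_rot: [-0.001, -0.106, 0.994, 0.0]
contact_force: [1.2, 0.6, -0.3]
width: 0.0853
gripper_force: 0.0
```

Run:
```python
from h import *
print(sensors.get_state()["position"],sensors.get_state()["ee_rot"])
```

```text
[0.40838727 0.1297135  0.1308858 ] [-6.89028465e-04 -1.05982384e-01  9.94367708e-01  3.48874059e-04]
```

{"api": "drive_tool", "payload": {
  "deltas": [
    {"linear":[19,-34,-20],"twist":0,"claw":1},
    {"linear":[19,-34,-50],"twist":0,"claw":1},
    {"linear":[19,-34,-60],"twist":0,"claw":1},
    {"linear":[19,-34,-60],"twist":0,"claw":1},
    {"linear":[19,-34,-60],"twist":0,"claw":1}
  ]
}}

```text
clock: 1.77
position: [0.427, 0.0971, 0.0711]
ee_rot: [-0.001, -0.108, 0.994, 0.0]
contact_force: [-0.3, -0.1, 0.7]
width: 0.0855
gripper_force: 0.0
```

Run:
```python
from h import *
print(sensors.get_state()["position"])
im=eyes.get_image("scene")[:,:,::-1][120:320,270:470]; cv2.imwrite("pics/s1.png",cv2.resize(im,None,fx=3,fy=3))
```

```text
[0.42703771 0.09712513 0.0710783 ]
```

View pics/s1.png

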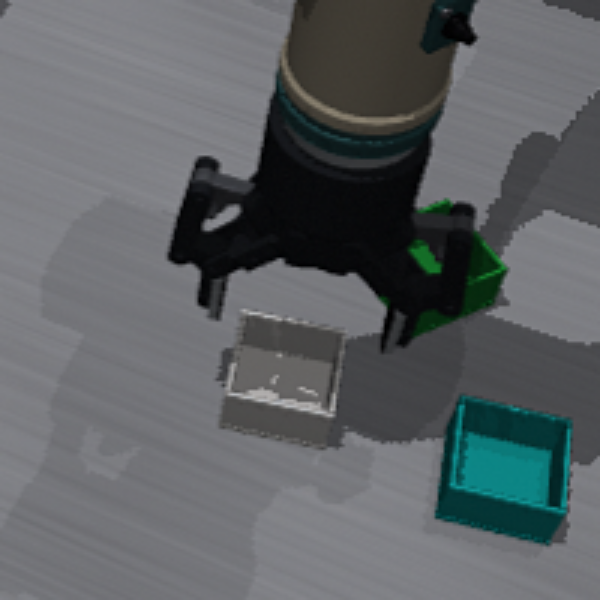

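The tray sits centred below the open fingers (fingertips at crop (215,318) and (385,350)). Next I'll check the fingertip height from those pixels.

Run:
```python
from h import *
for z in(.055,.06,.065,.07,.075,.08): 
    P=ray("scene",[(270+215/3,120+318/3),(270+385/3,120+350/3)],z)[:,:2]*1000; print(z,P.round(),P.mean(0).round(1),np.linalg.norm(P[0]-P[1]))
```

```text
0.055 [[432.  51.]
 [411. 142.]] [421.7  96.7] 93.09744270049985
0.06 [[436.  52.]
 [415. 142.]] [425.3  97.3] 92.40677974988112
0.065 [[439.  53.]
 [418. 143.]] [428.9  97.8] 91.71611679926242
0.07 [[443.  54.]
 [422. 143.]] [432.6  98.4] 91.02545384864366
0.075 [[446.  55.]
 [426. 143.]] [436.2  99. ] 90.33479089802496
0.08 [[450.  56.]
 [430. 143.]] [439.8  99.5] 89.64412794740628
```

{"api": "drive_tool", "payload": {
  "deltas": [
    {"linear":[0,0,-20],"twist":0,"claw":1},
    {"linear":[0,0,-35],"twist":0,"claw":1},
    {"linear":[0,0,-47],"twist":0,"claw":1},
    {"linear":[0,0,-47],"twist":0,"claw":1},
    {"linear":[0,0,-47],"twist":0,"claw":0.4},
    {"linear":[0,0,-47],"twist":0,"claw":0.4},
    {"linear":[0,0,-47],"twist":0,"claw":0.4},
    {"linear":[0,0,-47],"twist":0,"claw":0.4},
    {"linear":[0,0,-47],"twist":0,"claw":0.4},
    {"linear":[0,0,-47],"twist":0,"claw":0.4}
  ],
  "squeeze": 30
}}

```text
clock: 2.65
position: [0.429, 0.0962, 0.0255]
ee_rot: [0.002, -0.107, 0.994, 0.0]
contact_force: [-0.4, 1.6, 6.6]
width: 0.0593
gripper_force: 33.0
```

{"api": "drive_tool", "payload": {
  "deltas": [
    {"linear":[0,0,20],"twist":0,"claw":0.4},
    {"linear":[0,0,50],"twist":0,"claw":0.4},
    {"linear":[0,0,80],"twist":0,"claw":0.4},
    {"linear":[0,0,80],"twist":0,"claw":0.4},
    {"linear":[0,0,80],"twist":0,"claw":0.4},
    {"linear":[0,0,80],"twist":0,"claw":0.4}
  ]
}}

```text
clock: 3.15
position: [0.4275, 0.0957, 0.1042]
ee_rot: [0.0, -0.107, 0.994, 0.0]
contact_force: [-0.5, 0.1, -1.2]
width: 0.0594
gripper_force: 33.0
```

Run:
```python
from h import *
print(sensors.get_state()["position"])
im=eyes.get_image("scene")[:,:,::-1]; cv2.imwrite("pics/s2f.png",im);im=im[120:320,270:470]; cv2.imwrite("pics/s2.png",cv2.resize(im,None,fx=3,fy=3))
```

```text
[0.4275043  0.09566546 0.10419152]
```

View pics/s2.png

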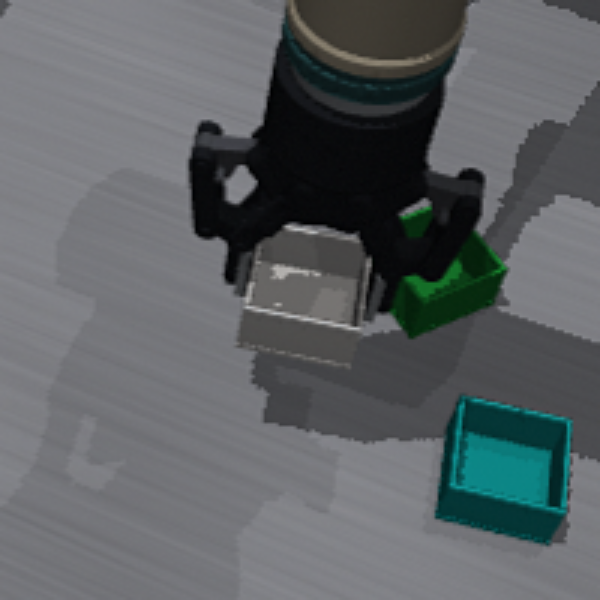

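The tray is held level; its front rim corners are at crop (247,308) and (361,327).

Run:
```python
from h import *
f=lambda p:[(270+x/3,120+y/3) for x,y in p]
a=np.radians(102.3); y=np.array([np.cos(a),np.sin(a)]); n=np.array([y[1],-y[0]])
for nm,p,z in(("rim",[(247,308),(361,327)],.1137),("bot",[(238,345),(350,366)],.0787)):
    P=ray("scene",f(p),z)[:,:2]*1000; d=P[1]-P[0]; print(nm,P.round(1),np.linalg.norm(d),np.degrees(np.arctan2(d[1],d[0])),"off fwd,lat from TCP",((P.mean(0)-[427.5,95.7])@n-30).round(1),((P.mean(0)-[427.5,95.7])@y).round(1))
```

```text
rim [[460.9  74. ]
 [446.5 129.5]] 57.28977201164722 104.56032100753562 off fwd,lat from TCP -3.1 0.3
bot [[459.9  73. ]
 [446.4 130. ]] 58.56224726493856 103.3631945228923 off fwd,lat from TCP -3.7 0.2
```

{"api": "drive_tool", "payload": {
  "deltas": [
    {"linear":[10,-12,0],"twist":-1,"claw":0.4},
    {"linear":[30,-36,0],"twist":-4,"claw":0.4},
    {"linear":[54,-66,0],"twist":-7,"claw":0.4},
    {"linear":[78,-96,0],"twist":-10,"claw":0.4},
    {"linear":[102,-125,0],"twist":-13,"claw":0.4},
    {"linear":[126,-154,0],"twist":-16,"claw":0.4},
    {"linear":[150,-183,0],"twist":-19,"claw":0.4},
    {"linear":[170,-208,0],"twist":-21,"claw":0.4},
    {"linear":[182,-222,0],"twist":-22.8,"claw":0.4},
    {"linear":[187,-228,0],"twist":-22.8,"claw":0.4},
    {"linear":[187,-228,0],"twist":-22.8,"claw":0.4},
    {"linear":[187,-228,0],"twist":-22.8,"claw":0.4}
  ]
}}

```text
clock: 4.2
position: [0.6133, -0.1314, 0.1026]
ee_rot: [-0.002, 0.092, 0.996, 0.001]
contact_force: [-0.5, 0.1, -0.8]
width: 0.0592
gripper_force: 33.0
```

{"api": "drive_tool", "payload": {
  "deltas": [
    {"linear":[0,0,-15],"twist":0,"claw":0.4},
    {"linear":[0,0,-30],"twist":0,"claw":0.4},
    {"linear":[0,0,-36],"twist":0,"claw":0.4},
    {"linear":[0,0,-36],"twist":0,"claw":0.4},
    {"linear":[0,0,-36],"twist":0,"claw":0.4}
  ]
}}

```text
clock: 4.62
position: [0.6141, -0.1312, 0.0681]
ee_rot: [-0.001, 0.091, 0.996, 0.0]
contact_force: [0.9, -0.0, -0.6]
width: 0.0593
gripper_force: 33.0
```

Run:
```python
from h import *
s=sensors.get_state();print(s["position"],s["ee_rot"],s["width"])
im=eyes.get_image("scene")[:,:,::-1];im=im[170:370,100:300]; cv2.imwrite("pics/s3.png",cv2.resize(im,None,fx=3,fy=3))
```

```text
[ 0.6140931  -0.131158    0.06809201] [-6.17394673e-04  9.13230593e-02  9.95821090e-01  2.72853010e-04] 0.05929830455540406
```

View pics/s3.png

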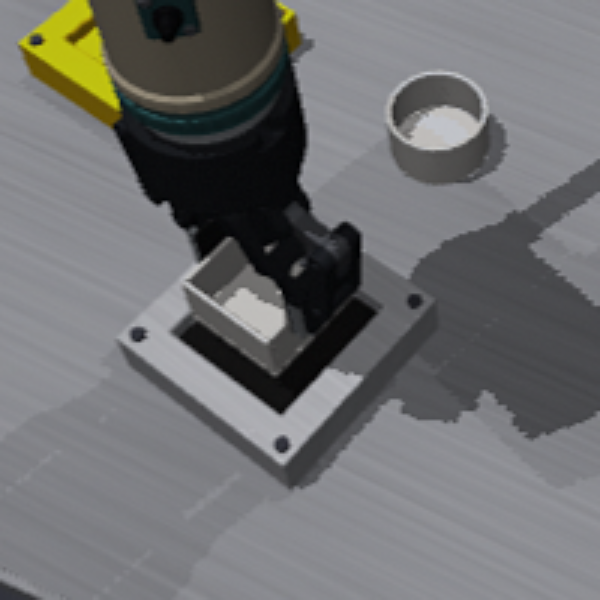

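The tray hangs over the pocket and its front bottom corner is at crop (277,374). I'll check it against the pocket centre.

Run:
```python
from h import *
a=np.radians(-10.5);R=np.array([[np.cos(a),-np.sin(a)],[np.sin(a),np.cos(a)]])
P=ray("scene",[(100+277/3,170+374/3),(100+275/3,170+414/3)],.0426)[:,:2]*1000
print("bottom corner in die frame (want 30,±30):",(P[0]-[612.5,-131.5])@R)
Q=ray("scene",[(100+280/3,170+414/3)],.03)[:,:2]*1000; print("pocket corner (want 40,±40)",(Q[0]-[612.5,-131.5])@R)
```

```text
bottom corner in die frame (want 30,±30): [27.81764569 29.93462604]
pocket corner (want 40,±40) [39.77343675 40.81014071]
```

{"api": "drive_tool", "payload": {
  "deltas": [
    {"linear":[1,0,-8],"twist":0,"claw":0.4},
    {"linear":[1,0,-14],"twist":0,"claw":0.4},
    {"linear":[1,0,-18],"twist":0,"claw":0.4},
    {"linear":[1,0,-20],"twist":0,"claw":0.4},
    {"linear":[1,0,-21],"twist":0,"claw":0.4},
    {"linear":[1,0,-21],"twist":0,"claw":0.4},
    {"linear":[1,0,-21],"twist":0,"claw":0.4}
  ]
}}

```text
clock: 5.25
position: [0.616, -0.1324, 0.0471]
ee_rot: [0.0, 0.092, 0.996, 0.0]
contact_force: [0.0, 0.1, 0.9]
width: 0.0591
gripper_force: 33.0
```

{"api": "drive_tool", "payload": {
  "deltas": [
    {"linear":[0,0,-1],"twist":0,"claw":0.4},
    {"linear":[0,0,-2],"twist":0,"claw":0.4},
    {"linear":[0,0,-2],"twist":0,"claw":0.4},
    {"linear":[0,0,-2],"twist":0,"claw":0.4}
  ]
}}

```text
clock: 5.58
position: [0.6161, -0.1324, 0.0456]
ee_rot: [0.0, 0.092, 0.996, -0.0]
contact_force: [-0.5, -0.0, 3.0]
width: 0.0593
gripper_force: 33.3
```

The contact force rises at the expected height, so the tray is seated. Now release and retreat straight up.

{"api": "drive_tool", "payload": {
  "deltas": [
    {"linear":[0,0,0],"twist":0,"claw":0.8},
    {"linear":[0,0,0],"twist":0,"claw":1},
    {"linear":[0,0,0],"twist":0,"claw":1},
    {"linear":[0,0,0],"twist":0,"claw":1},
    {"linear":[0,0,0],"twist":0,"claw":1},
    {"linear":[0,0,10],"twist":0,"claw":1},
    {"linear":[0,0,35],"twist":0,"claw":1},
    {"linear":[0,0,75],"twist":0,"claw":1},
    {"linear":[0,0,110],"twist":0,"claw":1},
    {"linear":[0,0,130],"twist":0,"claw":1},
    {"linear":[0,0,130],"twist":0,"claw":1},
    {"linear":[0,0,130],"twist":0,"claw":1}
  ]
}}

```text
clock: 6.58
position: [0.6167, -0.1325, 0.1775]
ee_rot: [0.002, 0.092, 0.996, -0.0]
contact_force: [0.2, -0.1, -0.6]
width: 0.0852
gripper_force: 0.0
```

Run:
```python
from h import *
s=sensors.get_state();print(s["position"],s["contact_force"],s["width"])
im=eyes.get_image("scene")[:,:,::-1];im=im[170:370,100:300]; cv2.imwrite("pics/s4.png",cv2.resize(im,None,fx=3,fy=3))
```

```text
[ 0.61671473 -0.13252626  0.17747354] [ 0.23154471 -0.10111078 -0.60516934] 0.08518659640840674
```

View pics/s4.png

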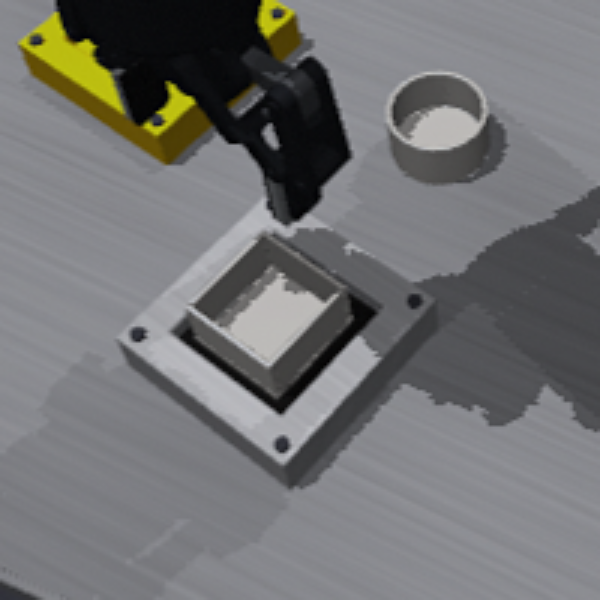

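The tray stands flat and centred in the pocket, rim corners at crop (188,310), (268,235), (350,292) and (270,362). The tub is unmoved. One check of the numbers, then hand in.

Run:
```python
from h import *
a=np.radians(-10.5);R=np.array([[np.cos(a),-np.sin(a)],[np.sin(a),np.cos(a)]])
P=ray("scene",[(100+x/3,170+y/3) for x,y in((188,310),(268,235),(350,292),(270,362))],.055)[:,:2]*1000
c=((P-[612.5,-131.5])@R); print(c.round(1),c.mean(0))
if abs(c.mean(0)).max()<8: print(manip.sign_off())
```

```text
[[ 32.1 -26.2]
 [-26.4 -24.8]
 [-26.2  33.6]
 [ 28.8  28.3]] [2.06151954 2.74005742]
the job is handed in; nothing more can be done
None
```

The white square tray is seated in the square die's cavity, about 2–3 mm off centre by the camera; the gripper is clear, the round tub looks unmoved, and the job is handed in (no verdict was returned).

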